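# Rack the rods chamfered end first

### The arm

A 7-joint arm with a two-finger parallel gripper is mounted at the origin on a cart in front of the work surface, level with it; the furniture and walls round the work are solid. World frame = base frame: x ahead of the robot, y to its left, z up, the work surface at z = 0. Lengths are in m, angles in rad, forces in N, time in s.
With the tool pointing down it reaches from about 0.4 to 0.925 m from the base axis. Payload 4.1 kg.
Tool frame: the origin (TCP) lies between the finger pads; the fingertips stand 19 mm ahead of it and the grasp point (between the pads) is the TCP; x points along the fingers, z is the direction in which the jaws open and shut, and the axes are right-handed (so a half turn about x gives the same grasp; the last joint's range is limited). The gripper opens to 85 mm and grips with 20 to 120 N. Pads are 22 mm wide; open, the fingers measure 114 mm over their backs; the gripper's body (76 mm by 85 mm) begins 54 mm behind the grasp point. The pads swing forward as they close: fully open they stand 13 mm farther back than shut.
Start: joints at [-1.208, 0.398, 0.045, 1.537, -0.019, 1.207, -0.051], TCP at [0.29, 0.582, 0.25] pointing down, gripper open.
Joint ranges: [-2.82, 2.82], [-0.49, 2.23], [-1.37, 1.46], [0, 2.46], [-1.36, 4.5], [0.23, 2], [-2.94, 2.94]. Speed limits (rad/s): [2.57, 2.57, 3.14, 3.14, 3.14, 3.14, 3.14].

### API

Orientations are given as a unit quaternion [x, y, z, w].
In Python, from plant import state, capture, camera_params, job_done, look_for, place_of gives the robot as it stands.
- The arm moves only by the tool arm_command, never from a script. Its argument "series" is a list of rows, each an object with "travel": the shift along the tool's x, y, z in cm, a list of three; "spin": the turn about the tool's x in degrees; "grip": the opening, from -1 (shut) to 1 (fully open). In form: [{"travel": [tx, ty, tz], "spin": spin, "grip": grip}, ...]. A call has 1 to 5 rows; each row is the pose to reach, as a shift and turn from the pose commanded when the call began, along the tool's axes at that moment; what a row does not reach only later rows make up. A row lasts 1/12 s, in which the tool goes at most 41.7 mm and 7.16 degrees, less where a joint would pass 70% of its speed; a pose out of reach is approached as far as the arm can. A call with a gripper value outside its range is refused whole. The fingers move at their own pace and stop on an object; "newtons" is the grip in N (left out, the last holds). Time passes only in rows, so rows that repeat a pose let the fingers close. It gives the time, the measured TCP pose, the force and the opening at its end, in the units of the state.
- state(): the state, without advancing time (a new reading comes with each control period).
- capture(name): name is "scene" or "side" or "wrist"; returns (picture, depth): 384x512x3 uint8, red, green, blue; 384x512 float32, m along the optical axis (not along the pixel's ray), 0 where there is no reading.
- camera_params(name): a dict with "mtx" (3x3 intrinsics, pixels), "T" (4x4, takes a point from camera to world coordinates). Camera axes: x right, y up, looking along -z (the intrinsics and any distortion apply to the point x, -y, -z); pixel columns grow to the right and rows downward; lengths in m; the calibration is good to about 2 mm. A picture is of the moment at which its call begins: read the wrist's pose just before it. camera_params takes no time and is no camera call; for the wrist camera it gives the pose at the moment of the call.
- job_done(): hands the job in, once; it reports no verdict.
Trained networks look in the newest picture that a camera, given by its name, has taken for a name from the list of things; names that differ only in an ending like _2 or _b are one class to them, and where a whole thing is asked for, a point or a joint stands for the part that bears it (a point fixed in the world has none). Each returns a list of dicts, best first, with "score" (0 to 1); they miss things now and then, are a little off and sometimes report something else, mostly with a low value. They report only what shows in the picture. A call takes as long as a camera call.
- look_for(camera, label): "position" ([x, y, z] in m, in world coordinates, good to about 4 mm: the middle of the surface that is visible of it).
- place_of(camera, label): "position" ([x, y, z] in m, in world coordinates, good to about 4 mm: a listed point, or the origin of a listed thing).
The state is a dict: "clock": time; "joints": joint angles; "joint_velocities": joint speeds; "joint_efforts": joint torques, N m; "eef_pos": TCP position; "tool_rot": TCP orientation; "contact_force": force on the tool from outside, world axes, zero at the start; "ft_torque": the same for the moment, N m; "gripper_width": opening from 0.0 (shut) to 1.0 (fully open).
Only numpy, scipy, OpenCV 4.12 (cv2) and the standard library are available. Lean on these libraries where they do the work, as an engineer would, in place of code of your own. Each camera call takes 0.05 s, during which the arm holds its last target. There are 200 camera calls.

### The job

Take the spatula off the rod rack and lay it flat on the worktop, clear of the rack. Slide all three rods along their troughs into the bores of the white block until they sit fully home, every one chamfered end first: feel for a square end, which catches on the lip of the bore, and turn such a rod end for end. Do not disturb the beaker and the bottle.

Things in the scene. Friction and masses are not known exactly. Their poses are not given: they have to be found in the camera images.
- rack: rod rack, fixed: dark steel plate (x -105 to 186 mm, 180 mm wide, top 8 mm above the worktop). Origin on the worktop; x is the way the rods slide in, z up. Three V troughs along x at y = -60, 0, 60 mm, from the open rear end (x = -101) to the block's face (x = 100); ridges 19 mm above the worktop, each pair 29 mm over its outsides. White block x 100 to 186 mm, 180 mm wide, top at 52 mm
- bore_mouth (a point): mouth of the middle 29 mm bore, on its axis, 29.5 mm above the worktop; the others lie 60 mm either side (rack y). The lower lip stands 3 mm above the underside of a rod in the trough: pushed along the trough, a chamfered end rides up and in (under 5 N; friction is low), a square end stops dead at the lip, the rod's centre then 50 mm before the mouth
- home (a point): where the centre of a rod in the middle bore is when fully home: rack x = 131 mm, 27 mm above the worktop, 19 mm of the rod standing out of the block. At x = 172 mm the bore narrows to 22 mm; the chamfer enters that by 9 mm, a square end stops there 9 mm short of home
- rod_1_mid (a point): centre (on the axis, half-way along) of a steel rod, 24 mm diameter, 100 mm long, about 0.15 kg. One end is square, the other has a 12 mm long chamfer that narrows it to 16 mm. x runs along the rod but does not tell which end is which. It starts in one of the three troughs, along rack x, centre 24 mm above the worktop, front end 55 to 75 mm before the block
- rod_2_mid (a point): centre (on the axis, half-way along) of a steel rod, 24 mm diameter, 100 mm long, about 0.15 kg. One end is square, the other has a 12 mm long chamfer that narrows it to 16 mm. x runs along the rod but does not tell which end is which. It starts in one of the three troughs, along rack x, centre 24 mm above the worktop, front end 55 to 75 mm before the block
- rod_3_mid (a point): centre (on the axis, half-way along) of a steel rod, 24 mm diameter, 100 mm long, about 0.15 kg. One end is square, the other has a 12 mm long chamfer that narrows it to 16 mm. x runs along the rod but does not tell which end is which. It starts in one of the three troughs, along rack x, centre 24 mm above the worktop, front end 55 to 75 mm before the block
- spatula_mid (a point): centre of a steel spatula with a black moulded grip, 182 mm long, 10 mm wide, 8 mm thick, about 18 g; it lies flat across the trough ridges between the rods and the block, in the rods' way. Its length runs along the point's y; z is up. The worktop beyond the open rear end of the rack is free
- beaker: small glass beaker, 55 mm wide, 60 mm high, standing on the worktop beside the block; origin under its centre
- bottle: glass reagent bottle with a blue cap, 52 mm diameter, 99 mm high, standing on the worktop behind the block; origin under its centre

How it is judged:
By the outcome, as a careful person would: the job done as asked, in the order asked, and still so for the second after the job is handed in, with the robot touching nothing.
It also fails if it takes over 72 s, if anything falls off the work surface, if the arm or the gripper's body presses on something with over 40 N, if the wrist force passes 120 N, or if a joint passes its speed limit or range.

## Working session

There is one attempt and no reset: what is moved stays moved. The work goes in short steps, Python scripts to look and compute and a tool call to move; the robot and the scene stay as the last step left them, time stands still between calls to the robot, and variables do not carry over. Pictures are saved under pics/ and viewed, about 8 in all and at most 12, crops included, and the job is handed in when it is done.

Besides the shell and the picture viewer there is one more tool, called after "Request:" by a JSON object that holds its "fn" and its "kwargs", one argument or row to a line. arm_command: Moves the arm, as the interface text tells. Its arguments: {"type":"object","properties":{"series":{"type":"array","items":{"type":"object","properties":{"travel":{"type":"array","items":{"type":"number"}},"spin":{"type":"number"},"grip":{"type":"number"}}}},"newtons":{"type":"number"}},"required":["series"]}

```bash
mkdir -p pics; cat > h.py <<'E'
import numpy as np,cv2
from plant import *
from scipy.spatial.transform import Rotation as R
def snap(n,f):
    p,d=capture(n); cv2.imwrite('pics/'+f,p[:,:,::-1]); return p,d
def cloud(n,d):
    c=camera_params(n);K=c['mtx'];v,u=np.mgrid[:384,:512]
    P=np.stack([(u-K[0,2])/K[0,0]*d,-(v-K[1,2])/K[1,1]*d,-d],-1)
    return P@c['T'][:3,:3].T+c['T'][:3,3]
def st():
    s=state();print(round(s['clock'],2),'pos',np.round(s['eef_pos'],4),'q',np.round(s['tool_rot'],3),'F',np.round(s['contact_force'],1),'w',round(s['gripper_width'],3)); return s
E
python3 - <<'E'
from h import *
s=st();print(R.from_quat(s['tool_rot']).as_matrix().round(3))
for c in ['scene','side']:
    p,d=snap(c,c+'0.png')
    for l in ['rack','bore_mouth','home','rod_1_mid','spatula_mid','beaker','bottle']:
        print(c,l,[(np.round(x['position'],3).tolist(),round(x['score'],2)) for x in place_of(c,l)[:4]])
    np.save(c+'0.npy',cloud(c,d))
a=cv2.imread('pics/scene0.png');b=cv2.imread('pics/side0.png');cv2.imwrite('pics/both.png',np.hstack([a,b])[:, :] if 0 else cv2.resize(np.vstack([a,b]),(800*1,1200))[:0] if 0 else a)
E
```

```text
0.0 pos [0.2893 0.5814 0.2493] q [-0.373  0.602  0.372  0.601] F [-0.4 -0.8  0.3] w 0.996
[[-0.001 -0.895  0.445]
 [-0.002  0.445  0.895]
 [-1.    -0.    -0.002]]
scene rack [([0.554, -0.128, -0.001], 0.67), ([0.615, -0.098, 0.027], 0.16)]
scene bore_mouth [([0.565, -0.228, 0.033], 0.84)]
scene home [([0.571, -0.255, 0.028], 0.79), ([0.721, -0.262, -0.003], 0.37)]
scene rod_1_mid [([0.555, -0.123, 0.024], 0.86)]
scene spatula_mid [([0.551, -0.189, 0.019], 0.46)]
scene beaker [([0.721, -0.259, -0.003], 0.9)]
scene bottle [([0.617, -0.391, -0.007], 0.88)]
side rack [([0.554, -0.13, 0.004], 0.74)]
side bore_mouth [([0.564, -0.231, 0.032], 0.94)]
side home [([0.566, -0.258, 0.026], 0.8)]
side rod_1_mid [([0.553, -0.118, 0.025], 0.69)]
side spatula_mid [([0.552, -0.188, 0.023], 0.81)]
side beaker [([0.72, -0.264, -0.002], 0.79)]
side bottle [([0.616, -0.394, -0.006], 0.57)]
```

View pics/scene0.png

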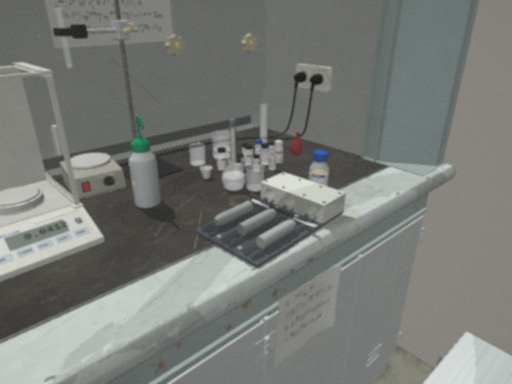

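View pics/side0.png

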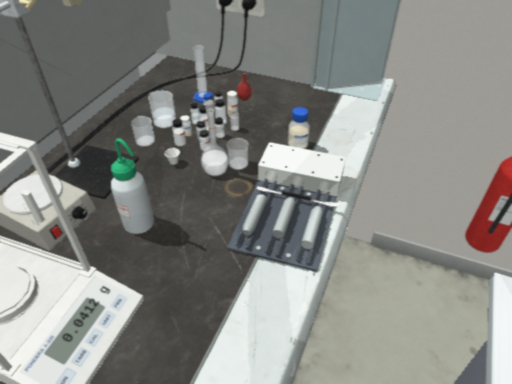

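```bash
python3 - <<'E'
from h import *
for c in ['scene','side']:
    P=np.load(c+'0.npy').reshape(-1,3)
    m=(abs(P[:,0]-.57)<.15)&(abs(P[:,1]+.27)<.1)&(P[:,2]>.045)&(P[:,2]<.06)
    q=P[m];r=cv2.minAreaRect((q[:,:2]*1000).astype(np.float32));print(c,m.sum(),r,np.median(q[:,2]))
    print(cv2.boxPoints(r).round(1).tolist())
    # rods & surface heights
    for x in np.arange(.38,.8,.03): 
        mm=(abs(P[:,0]-x)<.01)&(abs(P[:,1]-.06)<.02); print(round(x,2),np.round(np.median(P[mm,2]),4) if mm.any() else None,end='; ')
    print()
    for l in ['rod_1_mid','spatula_mid','rack']: print(l,[(np.round(x['position'],3).tolist(),round(x['score'],2)) for x in look_for(c,l)[:5]])
c=camera_params('wrist');print(c['T'].round(3),c['mtx'])
a=cv2.imread('pics/side0.png')[130:280,215:360];cv2.imwrite('pics/crop.png',cv2.resize(a,None,fx=4,fy=4,interpolation=cv2.INTER_CUBIC))
E
```

```text
scene 1568 ((599.5324096679688, -295.4169921875), (244.39892578125, 151.84591674804688), 3.651752471923828) 0.05220109571291645
[[472.70001220703125, -227.39999389648438], [482.3999938964844, -379.0], [726.2999877929688, -363.3999938964844], [716.5999755859375, -211.89999389648438]]
0.38 None; 0.41 None; 0.44 -0.0122; 0.47 -0.0022; 0.5 -0.1651; 0.53 -0.0036; 0.56 -0.0037; 0.59 -0.002; 0.62 -0.0021; 0.65 -0.0021; 0.68 -0.002; 0.71 -0.0021; 0.74 -0.0019; 0.77 -0.002; 0.8 -0.002; 
rod_1_mid [([0.546, -0.106, 0.034], 0.75)]
spatula_mid [([0.543, -0.186, 0.022], 0.55)]
rack [([0.532, -0.204, 0.017], 0.85)]
side 2288 ((600.00439453125, -295.9160461425781), (247.07289123535156, 150.7767791748047), 4.432747840881348) 0.05095507814015515
[[471.0, -230.3000030517578], [482.70001220703125, -380.6000061035156], [729.0, -361.5], [717.2999877929688, -211.1999969482422]]
0.38 None; 0.41 None; 0.44 -0.0065; 0.47 -0.0033; 0.5 -0.0045; 0.53 -0.0044; 0.56 -0.0045; 0.59 -0.0031; 0.62 -0.003; 0.65 -0.003; 0.68 -0.003; 0.71 -0.0032; 0.74 -0.0031; 0.77 -0.003; 0.8 -0.0031; 
rod_1_mid [([0.549, -0.103, 0.03], 0.78)]
spatula_mid [([0.546, -0.187, 0.023], 0.47)]
rack [([0.548, -0.181, 0.016], 0.61)]
[[ 0.445 -0.861 -0.245  0.227]
 [ 0.896  0.428  0.121  0.612]
 [ 0.001 -0.273  0.962  0.374]
 [ 0.     0.     0.     1.   ]] [[277.69929004   0.         253.71938927]
 [  0.         277.69929004 195.69577813]
 [  0.           0.           1.        ]]
```

View pics/crop.png

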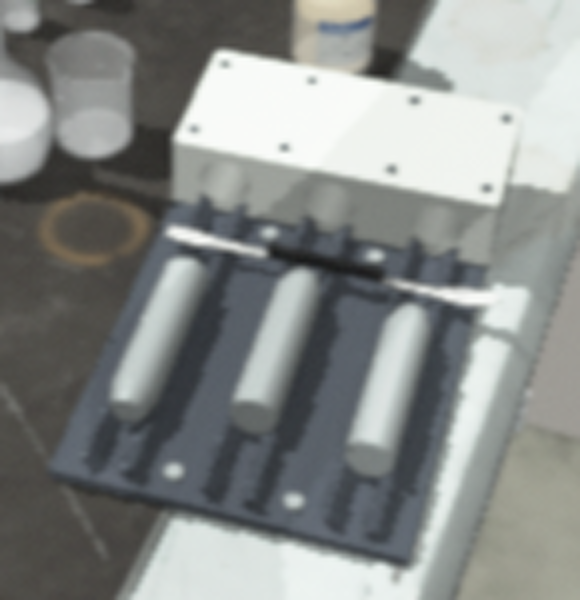

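```bash
python3 - <<'E'
from h import *
P=np.concatenate([np.load(c+'0.npy').reshape(-1,3) for c in ['scene','side']])
a=np.array([.29,.58]);b=np.array([.56,-.13]);u=(b-a)/np.linalg.norm(b-a);n=np.array([-u[1],u[0]])
t=(P[:,:2]-a)@u;d=(P[:,:2]-a)@n
for t0 in np.arange(-.1,.95,.1):
    print(round(t0,1),[round(float(P[(abs(t-t0-.05)<.05)&(abs(d)<w)&(P[:,2]<.6),2].max(initial=-1)),3) for w in (.08,.15)])
for c in ['scene','side']:
    P=np.load(c+'0.npy').reshape(-1,3)
    m=(abs(P[:,0]-.56)<.12)&(abs(P[:,1]+.27)<.08)&(P[:,2]>.045)&(P[:,2]<.057)&(P[:,0]<.67)
    q=P[m];r=cv2.minAreaRect((q[:,:2]*1000).astype(np.float32));print(c,r)
E
```

```text
-0.1 [-1.0, -1.0]
0.0 [-1.0, -1.0]
0.1 [-1.0, -1.0]
0.2 [0.003, 0.003]
0.3 [0.003, 0.003]
0.4 [0.003, 0.003]
0.5 [0.004, 0.004]
0.6 [0.037, 0.037]
0.7 [0.038, 0.038]
0.8 [0.054, 0.057]
0.9 [0.061, 0.182]
scene ((566.4949340820312, -267.6083984375), (181.50709533691406, 90.71590423583984), 5.039813041687012)
side ((564.4664916992188, -268.6704406738281), (180.06314086914062, 91.9096450805664), 4.817745685577393)
```

Request:
{"fn": "arm_command", "kwargs": {
  "series": [
    {"travel": [0, -2.9, -2.7], "spin": -6.3, "grip": 1},
    {"travel": [0, -5.8, -5.4], "spin": -12.6, "grip": 1},
    {"travel": [0, -8.7, -8.1], "spin": -18.9, "grip": 0.2},
    {"travel": [0, -11.6, -10.8], "spin": -25.2, "grip": -0.5},
    {"travel": [0, -14.5, -13.5], "spin": -31.3, "grip": -0.5}
  ]
}}

```text
clock: 1.52
eef_pos: [0.3597, 0.3947, 0.2504]
tool_rot: [0.522, -0.477, -0.522, -0.477]
contact_force: [-0.2, 0.5, 1.2]
gripper_width: 0.604
```

Request:
{"fn": "arm_command", "kwargs": {
  "series": [
    {"travel": [0, -1.0, -3.6], "spin": 0, "grip": -0.5},
    {"travel": [0, -2.1, -7.2], "spin": 0, "grip": -0.5},
    {"travel": [0, -3.1, -10.8], "spin": 0, "grip": -0.5},
    {"travel": [0, -4.1, -14.4], "spin": 0, "grip": -0.5},
    {"travel": [0, -5.2, -18], "spin": 0, "grip": -0.5}
  ]
}}

```text
clock: 1.93
eef_pos: [0.4266, 0.2197, 0.2507]
tool_rot: [-0.521, 0.478, 0.521, 0.479]
contact_force: [0.3, 0.5, 0.2]
gripper_width: 0.25
```

Request:
{"fn": "arm_command", "kwargs": {
  "series": [
    {"travel": [0, -1.0, -3.6], "spin": 0, "grip": -0.5},
    {"travel": [0, -2.1, -7.2], "spin": 0, "grip": -0.5},
    {"travel": [0, -3.1, -10.8], "spin": 0, "grip": -0.5},
    {"travel": [0, -4.1, -14.4], "spin": 0, "grip": -0.5},
    {"travel": [0, -5.2, -18], "spin": 0, "grip": -0.5}
  ]
}}

```text
clock: 2.35
eef_pos: [0.4936, 0.0448, 0.2507]
tool_rot: [0.521, -0.478, -0.521, -0.479]
contact_force: [0.7, 0.7, 0.2]
gripper_width: 0.253
```

Request:
{"fn": "arm_command", "kwargs": {
  "series": [
    {"travel": [0, -1.0, -3.6], "spin": 0, "grip": -0.5},
    {"travel": [0, -2.1, -7.2], "spin": 0, "grip": -0.5},
    {"travel": [0, -3.1, -10.8], "spin": 0, "grip": -0.5},
    {"travel": [0, -4.1, -14.4], "spin": 0, "grip": -0.5},
    {"travel": [0, -5.2, -18], "spin": 0, "grip": -0.5}
  ]
}}

```text
clock: 2.77
eef_pos: [0.5607, -0.1301, 0.2506]
tool_rot: [0.521, -0.478, -0.521, -0.479]
contact_force: [0.6, 0.5, 0.5]
gripper_width: 0.255
```

```bash
python3 - <<'E'
from h import *
s=st();print(R.from_quat(s['tool_rot']).as_matrix().round(3),np.round(s['joints'],2))
c=camera_params('wrist')
p,d=snap('wrist','w1.png');W=cloud('wrist',d);np.save('w1.npy',W)
P=W.reshape(-1,3)
m=(abs(P[:,0]-.5655)<.12)&(abs(P[:,1]+.268)<.08)&(P[:,2]>.045)&(P[:,2]<.058)
print(cv2.minAreaRect((P[m,:2]*1000).astype(np.float32)))
for l in ['rack','bore_mouth','rod_1_mid','spatula_mid']:print(l,[(np.round(x['position'],3).tolist(),round(x['score'],2)) for x in place_of('wrist',l)[:5]])
cv2.imwrite('pics/w1b.png',cv2.resize(p[:,:,::-1],(800,600),interpolation=cv2.INTER_CUBIC))
E
```

```text
2.77 pos [ 0.5607 -0.1301  0.2506] q [ 0.521 -0.478 -0.521 -0.479] F [0.6 0.5 0.5] w 0.255
[[ 0.001 -0.996 -0.085]
 [ 0.    -0.085  0.996]
 [-1.    -0.001  0.   ]] [-0.22  0.29  0.46  1.73 -0.14  1.16  1.94]
((567.5255737304688, -281.8401794433594), (179.35031127929688, 87.65984344482422), 4.486914157867432)
rack [([0.553, -0.13, -0.0], 0.6)]
bore_mouth []
rod_1_mid [([0.558, -0.119, 0.026], 0.94)]
spatula_mid [([0.552, -0.189, 0.028], 0.83)]
```

View pics/w1b.png

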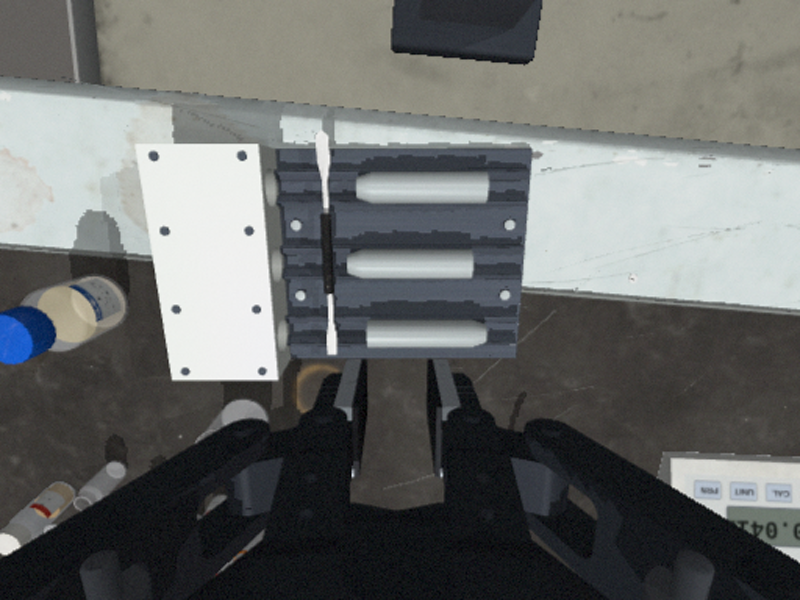

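```bash
python3 - <<'E'
from h import *
print(camera_params('wrist').keys(),camera_params('side').keys())
o=np.array([.5535,-.1265]);ex=np.array([.0854,-.9963]);ey=np.array([.9963,.0854])
W=np.load('w1.npy')
for n,P in [('w',W),('side',np.load('side0.npy')),('scene',np.load('scene0.npy'))]:
    P=P.reshape(-1,3);X=(P[:,:2]-o)@ex*1000;Y=(P[:,:2]-o)@ey*1000;Z=P[:,2]*1000
    for y in (-60,0,60):
        m=(abs(Y-y)<14)&(X<47)&(X>-110)&(Z>27)&(Z<42); 
        print(n,y,'rod x',np.percentile(X[m],[1,99]).round(0),'y',np.median(Y[m]).round(1),'z',Z[m].max().round(0),m.sum())
    m=(abs(abs(Y)-30)<15)&(X>40)&(X<90)&(Z>19)&(Z<32);print(n,'spat',np.median(X[m]).round(1),Z[m].max() if m.any() else 0,m.sum(), X[m&(Y>0)].mean().round(1),X[m&(Y<0)].mean().round(1))
    m=(abs(Y)<80)&(X>40)&(X<250)&(Z>48)&(Z<57);print(n,'block x',np.percentile(X[m],[1,99]).round(0),np.median(Z[m]).round(0))
    m=(P[:,1]>-.01)&(P[:,1]<.25)&(Z>15)&(P[:,0]<.85)&(P[:,0]>.4)&(Z<200);print('balance xmin',np.percentile(P[m,0],1).round(3) if m.any() else None, np.percentile(P[m,1],1).round(3) if m.any() else None)
E
```

```text
dict_keys(['mtx', 'T']) dict_keys(['mtx', 'T'])
w -60 rod x [-52.  45.] y -58.2 z 39.0 1651
w 0 rod x [-43.  46.] y 0.0 z 39.0 1317
w 60 rod x [-56.  41.] y 58.5 z 39.0 1248
w spat 72.6 30.570657860417015 239 72.9 72.4
w block x [113. 198.] 54.0
balance xmin 0.723 0.131
side -60 rod x [-66.  32.] y -62.0 z 37.0 434
side 0 rod x [-57.  41.] y -2.9 z 38.0 400
side 60 rod x [-71.  28.] y 56.6 z 38.0 408
side spat 57.8 28.567254192293447 76 58.6 58.1
side block x [ 99. 246.] 51.0
balance xmin 0.717 -0.008
scene -60 rod x [-67.  30.] y -64.6 z 38.0 359
scene 0 rod x [-58.  39.] y -5.1 z 38.0 307
scene 60 rod x [-73.  26.] y 54.6 z 38.0 300
scene spat 57.0 28.871073718809093 67 57.4 57.0
scene block x [ 98. 246.] 52.0
balance xmin 0.717 -0.009
```

Request:
{"fn": "arm_command", "kwargs": {
  "series": [
    {"travel": [4, -2.0, -2], "spin": 0, "grip": -0.3},
    {"travel": [8, -2.0, -4], "spin": 0, "grip": -0.3},
    {"travel": [11, -2.0, -5.3], "spin": 0, "grip": -0.3},
    {"travel": [11, -2.0, -5.3], "spin": 0, "grip": -0.3},
    {"travel": [11, -2.0, -5.3], "spin": 0, "grip": -0.3}
  ]
}}

```text
clock: 3.43
eef_pos: [0.583, -0.178, 0.1382]
tool_rot: [-0.519, 0.479, 0.523, 0.478]
contact_force: [0.9, 0.4, 0.4]
gripper_width: 0.348
```

```bash
cat >> h.py <<'E'
o=np.array([.5535,-.1265]);ex=np.array([.0854,-.9963]);ey=np.array([.9963,.0854])
def rack(P):
    P=P.reshape(-1,3);return (P[:,:2]-o)@ex*1000,(P[:,:2]-o)@ey*1000,P[:,2]*1000
E
python3 - <<'E'
from h import *
s=st();print('v',np.abs(s['joint_velocities']).max().round(3))
p,d=snap('wrist','w2.png');c=camera_params('wrist');W=cloud('wrist',d);np.save('w2.npy',W);st()
X,Y,Z=rack(W)
for y in (-60,0,60):
    m=(abs(Y-y)<14)&(X<47)&(X>-110)&(Z>27)&(Z<42)
    if m.sum()>20: print(y,'rod x',np.percentile(X[m],[1,99]).round(0),'y',np.median(Y[m]).round(1),np.percentile(Y[m],[2,98]).round(1),'z',Z[m].max().round(0),m.sum())
for s in (-1,1):
    m=(abs(Y-30*s)<15)&(X>40)&(X<80)&(Z>19)&(Z<32);print('spat',s,np.percentile(X[m],[5,50,95]).round(1),np.median(Z[m]).round(1),m.sum())
m=(abs(Y)<80)&(X>80)&(X<250)&(Z>48)&(Z<57);print('block x',np.percentile(X[m],[1,99]).round(0),np.median(Z[m]).round(0))
m=(abs(Y)<130)&(X>105)&(X<180)&(Z>48)&(Z<57);print('block y',np.percentile(Y[m],[1,99]).round(0))
E
```

```text
3.43 pos [ 0.583  -0.178   0.1382] q [-0.519  0.479  0.523  0.478] F [0.9 0.4 0.4] w 0.348
v 0.063
3.48 pos [ 0.5849 -0.1777  0.1405] q [-0.521  0.478  0.521  0.478] F [ 0.6  0.3 -0.3] w 0.353
-60 rod x [-63.  35.] y -57.2 [-68.1 -46.4] z 41.0 3805
0 rod x [-54.  44.] y 0.5 [-8.9 12.6] z 41.0 3207
60 rod x [-69.  30.] y 57.7 [50.8 72. ] z 41.0 2329
spat -1 [48.  61.5 73.2] 28.0 423
spat 1 [47.8 61.1 73.8] 26.5 267
block x [102. 246.] 55.0
block y [-86.  85.]
```

Request:
{"fn": "arm_command", "kwargs": {
  "newtons": 30,
  "series": [
    {"travel": [3, -0.2, -0.3], "spin": 0, "grip": -0.3},
    {"travel": [6, -0.3, -0.4], "spin": 0, "grip": -0.3},
    {"travel": [8.5, -0.3, -0.4], "spin": 0, "grip": -0.3},
    {"travel": [10.4, -0.3, -0.4], "spin": 0, "grip": -0.3},
    {"travel": [10.4, -0.3, -0.4], "spin": 0, "grip": -0.3}
  ]
}}

```text
clock: 3.9
eef_pos: [0.5876, -0.18, 0.0352]
tool_rot: [-0.52, 0.477, 0.523, 0.478]
contact_force: [-0.3, 1.1, -0.4]
gripper_width: 0.351
```

Request:
{"fn": "arm_command", "kwargs": {
  "series": [
    {"travel": [0, 0, 0], "spin": 0, "grip": -0.3},
    {"travel": [0, 0, 0], "spin": 0, "grip": -1},
    {"travel": [0, 0, 0], "spin": 0, "grip": -1},
    {"travel": [0, 0, 0], "spin": 0, "grip": -1},
    {"travel": [0, 0, 0], "spin": 0, "grip": -1}
  ]
}}

```text
clock: 4.32
eef_pos: [0.5903, -0.1833, 0.039]
tool_rot: [0.522, -0.477, -0.519, -0.48]
contact_force: [-0.3, 1.1, 6.3]
gripper_width: 0.1
```

Request:
{"fn": "arm_command", "kwargs": {
  "series": [
    {"travel": [0, 0, 0], "spin": 0, "grip": -1},
    {"travel": [-3, 0, 0], "spin": 0, "grip": -1},
    {"travel": [-6, 0, 0], "spin": 0, "grip": -1},
    {"travel": [-9, 0, 0], "spin": 0, "grip": -1},
    {"travel": [-9, 0, 0], "spin": 0, "grip": -1}
  ]
}}

```text
clock: 4.73
eef_pos: [0.5923, -0.1852, 0.1336]
tool_rot: [0.524, -0.476, -0.517, -0.481]
contact_force: [0.9, -0.9, 0.3]
gripper_width: 0.102
```

```bash
python3 - <<'E'
from h import *
p,d=snap('wrist','w3.png');st()
E
```

```text
4.78 pos [ 0.5908 -0.1845  0.1309] q [ 0.523 -0.477 -0.518 -0.48 ] F [ 0.1  0.4 -0.8] w 0.097
```

View pics/w3.png

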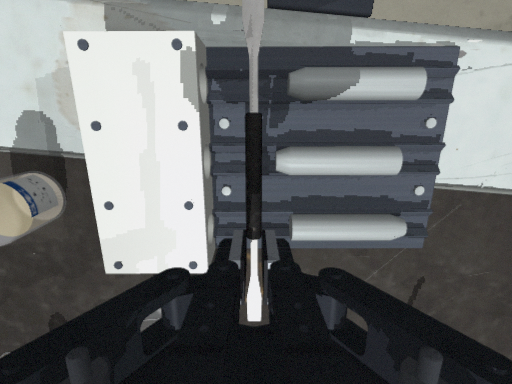

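Request:
{"fn": "arm_command", "kwargs": {
  "series": [
    {"travel": [0, -0.8, 4], "spin": 0, "grip": -1},
    {"travel": [0, -1.6, 8], "spin": 0, "grip": -1},
    {"travel": [0, -2.4, 12], "spin": 0, "grip": -1},
    {"travel": [0, -3.2, 16], "spin": 0, "grip": -1},
    {"travel": [0, -4.0, 20], "spin": 0, "grip": -1}
  ]
}}

```text
clock: 5.2
eef_pos: [0.6103, 0.0213, 0.1258]
tool_rot: [-0.52, 0.479, 0.521, 0.478]
contact_force: [1.1, -0.1, -1.1]
gripper_width: 0.1
```

Request:
{"fn": "arm_command", "kwargs": {
  "series": [
    {"travel": [2, -0.8, 4], "spin": 0, "grip": -1},
    {"travel": [5, -1.2, 7], "spin": 0, "grip": -1},
    {"travel": [7.5, -1.2, 7], "spin": 0, "grip": -1},
    {"travel": [8.5, -1.2, 7], "spin": 0, "grip": -1},
    {"travel": [8.5, -1.2, 7], "spin": 0, "grip": -1}
  ]
}}

```text
clock: 5.62
eef_pos: [0.614, 0.0894, 0.0379]
tool_rot: [-0.519, 0.481, 0.522, 0.476]
contact_force: [-0.7, 0.1, -0.3]
gripper_width: 0.097
```

Request:
{"fn": "arm_command", "kwargs": {
  "series": [
    {"travel": [0, 0, 0], "spin": 0, "grip": -1},
    {"travel": [0, 0, 0], "spin": 0, "grip": -1}
  ]
}}

```text
clock: 5.78
eef_pos: [0.6184, 0.0877, 0.0429]
tool_rot: [0.521, -0.479, -0.519, -0.48]
contact_force: [-0.4, -0.1, 0.2]
gripper_width: 0.101
```

Height 0.041 settled; about 2 cm to go.

Request:
{"fn": "arm_command", "kwargs": {
  "series": [
    {"travel": [1, 0, 0], "spin": 0, "grip": -1},
    {"travel": [1.8, 0, 0], "spin": 0, "grip": -1},
    {"travel": [1.8, 0, 0], "spin": 0, "grip": -1},
    {"travel": [1.8, 0, 0], "spin": 0, "grip": -1},
    {"travel": [1.8, 0, 0], "spin": 0, "grip": -1}
  ]
}}

```text
clock: 6.2
eef_pos: [0.6172, 0.0901, 0.0234]
tool_rot: [0.521, -0.478, -0.521, -0.479]
contact_force: [-0.4, 0.3, 0.2]
gripper_width: 0.1
```

Request:
{"fn": "arm_command", "kwargs": {
  "series": [
    {"travel": [0.15, 0, 0], "spin": 0, "grip": -1},
    {"travel": [0.3, 0, 0], "spin": 0, "grip": -1},
    {"travel": [0.3, 0, 0], "spin": 0, "grip": -1},
    {"travel": [0.3, 0, 0], "spin": 0, "grip": -1}
  ]
}}

```text
clock: 6.53
eef_pos: [0.6171, 0.0903, 0.0204]
tool_rot: [0.521, -0.478, -0.521, -0.478]
contact_force: [0.3, 0.2, -0.3]
gripper_width: 0.098
```

Request:
{"fn": "arm_command", "kwargs": {
  "series": [
    {"travel": [0, 0, 0], "spin": 0, "grip": -0.6},
    {"travel": [0, 0, 0], "spin": 0, "grip": -0.4},
    {"travel": [0, 0, 0], "spin": 0, "grip": -0.3},
    {"travel": [-2, 0, 0], "spin": 0, "grip": -0.3},
    {"travel": [-6, 0, 0], "spin": 0, "grip": -0.3}
  ]
}}

```text
clock: 6.95
eef_pos: [0.6128, 0.0899, 0.0762]
tool_rot: [-0.519, 0.481, 0.523, 0.475]
contact_force: [1.4, -0.0, 0.2]
gripper_width: 0.351
```

Request:
{"fn": "arm_command", "kwargs": {
  "series": [
    {"travel": [-4, 0, 0], "spin": 0, "grip": -0.3},
    {"travel": [-6, 0, 0], "spin": 0, "grip": -0.3},
    {"travel": [-6, 0, 0], "spin": 0, "grip": -0.3}
  ]
}}

```text
clock: 7.2
eef_pos: [0.621, 0.0903, 0.1464]
tool_rot: [0.523, -0.475, -0.518, -0.482]
contact_force: [0.3, 0.2, -0.4]
gripper_width: 0.347
```

```bash
python3 - <<'E'
from h import *
s=st();print(np.round(s['joints'],2))
p,d=snap('wrist','w4.png');X=cloud('wrist',d).reshape(-1,3)
print([(np.round(x['position'],3).tolist(),round(x['score'],2)) for x in place_of('wrist','spatula_mid')[:3]])
snap('side','s1.png');print([(np.round(x['position'],3).tolist(),round(x['score'],2)) for x in place_of('side','spatula_mid')[:3]])
E
```

```text
7.2 pos [0.621  0.0903 0.1464] q [ 0.523 -0.475 -0.518 -0.482] F [ 0.3  0.2 -0.4] w 0.347
[-0.51  0.47  0.39  1.72 -0.21  0.98  1.62]
[([0.574, 0.085, 0.006], 0.85)]
[([0.576, 0.087, 0.006], 0.71)]
```

View pics/w4.png

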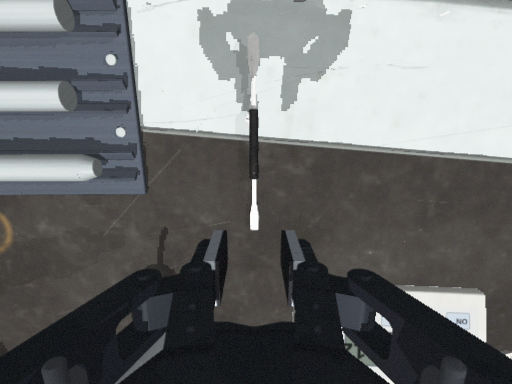

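Request:
{"fn": "arm_command", "kwargs": {
  "newtons": 50,
  "series": [
    {"travel": [0, 0.5, -3.8], "spin": 7, "grip": 0},
    {"travel": [0, 1.0, -7.6], "spin": 14, "grip": 0},
    {"travel": [0, 1.5, -11.4], "spin": 21, "grip": 0},
    {"travel": [0, 2.0, -15.2], "spin": 28, "grip": 0},
    {"travel": [0, 2.4, -19], "spin": 35, "grip": 0}
  ]
}}

```text
clock: 7.82
eef_pos: [0.6075, -0.1026, 0.1384]
tool_rot: [-0.35, 0.615, 0.352, 0.613]
contact_force: [0.6, 0.1, -0.3]
gripper_width: 0.499
```

Request:
{"fn": "arm_command", "kwargs": {
  "series": [
    {"travel": [0, 0, 0], "spin": 7, "grip": 0},
    {"travel": [0, 0, 0], "spin": 14, "grip": 0},
    {"travel": [0, 0, 0], "spin": 21, "grip": 0},
    {"travel": [0, 0, 0], "spin": 28, "grip": 0},
    {"travel": [0, 0, 0], "spin": 35, "grip": 0}
  ]
}}

```text
clock: 8.23
eef_pos: [0.6079, -0.101, 0.1382]
tool_rot: [-0.15, 0.692, 0.15, 0.69]
contact_force: [-0.4, -0.3, 0.3]
gripper_width: 0.503
```

Request:
{"fn": "arm_command", "kwargs": {
  "series": [
    {"travel": [0, 0, 0], "spin": 7, "grip": 0},
    {"travel": [0, 0, 0], "spin": 14, "grip": 0},
    {"travel": [0, 0, 0], "spin": 20, "grip": 0},
    {"travel": [0, 0, 0], "spin": 20, "grip": 0},
    {"travel": [0, 0, 0], "spin": 20, "grip": 0}
  ]
}}

```text
clock: 8.65
eef_pos: [0.6082, -0.1009, 0.1387]
tool_rot: [-0.031, 0.708, 0.031, 0.705]
contact_force: [0.2, 0.2, -0.1]
gripper_width: 0.502
```

```bash
cat >> h.py <<'E'
def rods(n,f):
    p,d=snap(n,f);c=cloud(n,d);X,Y,Z=rack(c)
    for y in (-60,0,60):
        m=(abs(Y-y)<14)&(X<150)&(X>-150)&(Z>27)&(Z<42)&((X<95))
        if m.sum()>20: print(n,y,'rod x',np.percentile(X[m],[1,99]).round(0),'y',np.median(Y[m]).round(1),'z',np.percentile(Z[m],98).round(0),m.sum())
def pose():
    s=st();M=R.from_quat(s['tool_rot']).as_matrix();print('yaw z',np.degrees(np.arctan2(M[1,2],M[0,2])).round(1),'j',np.round(s['joints'],2),'v',np.abs(s['joint_velocities']).max().round(2));r=s['eef_pos'][:2]-o;print('rackXY',(r@ex*1000).round(1),(r@ey*1000).round(1))
E
python3 - <<'E'
from h import *
pose();rods('wrist','w5.png');pose();rods('side','s2.png')
E
```

```text
8.65 pos [ 0.6082 -0.1009  0.1387] q [-0.031  0.708  0.031  0.705] F [ 0.2  0.2 -0.1] w 0.502
yaw z 5.0 j [-0.48  0.58  0.8   1.75 -0.47  1.02  0.58] v 0.01
rackXY -20.8 56.7
wrist -60 rod x [-64.  34.] y -55.2 z 38.0 2899
wrist 0 rod x [-55.  19.] y 2.5 z 38.0 2142
wrist 60 rod x [-70.  29.] y 60.7 z 38.0 2921
8.7 pos [ 0.6085 -0.101   0.1391] q [-0.031  0.707  0.031  0.706] F [-0.1 -0.6 -0.2] w 0.504
yaw z 5.0 j [-0.48  0.57  0.8   1.75 -0.47  1.02  0.58] v 0.01
rackXY -20.7 57.0
side -60 rod x [-66.  32.] y -62.0 z 37.0 430
side 0 rod x [-57.  40.] y -2.7 z 37.0 400
side 60 rod x [-72.  28.] y 56.6 z 37.0 407
```

Request:
{"fn": "arm_command", "kwargs": {
  "series": [
    {"travel": [4, 0, 0.15], "spin": 0, "grip": 0},
    {"travel": [7.5, 0, 0.15], "spin": 0, "grip": 0},
    {"travel": [9.5, 0, 0.15], "spin": 0, "grip": 0},
    {"travel": [10.2, 0, 0.15], "spin": 0, "grip": 0},
    {"travel": [10.2, 0, 0.15], "spin": 0, "grip": 0}
  ]
}}

```text
clock: 9.17
eef_pos: [0.6092, -0.1008, 0.0364]
tool_rot: [-0.03, 0.708, 0.03, 0.705]
contact_force: [0.7, -0.3, 0.3]
gripper_width: 0.505
```

Request:
{"fn": "arm_command", "kwargs": {
  "series": [
    {"travel": [0, 0, 0], "spin": 0, "grip": -0.3},
    {"travel": [0, 0, 0], "spin": 0, "grip": -0.6},
    {"travel": [0, 0, 0], "spin": 0, "grip": -0.7},
    {"travel": [0, 0, 0], "spin": 0, "grip": -0.7},
    {"travel": [0, 0, 0], "spin": 0, "grip": -0.7}
  ]
}}

```text
clock: 9.58
eef_pos: [0.6125, -0.1013, 0.04]
tool_rot: [-0.03, 0.705, 0.03, 0.708]
contact_force: [2.0, -0.4, 3.9]
gripper_width: 0.255
```

Request:
{"fn": "arm_command", "kwargs": {
  "newtons": 70,
  "series": [
    {"travel": [0, 0, 0], "spin": 0, "grip": -0.8},
    {"travel": [-2, 0, 0], "spin": 0, "grip": -0.8},
    {"travel": [-4, 0, 0], "spin": 0, "grip": -0.8},
    {"travel": [-6, 0, 0], "spin": 0, "grip": -0.8},
    {"travel": [-8, 0, 0], "spin": 0, "grip": -0.8}
  ]
}}

```text
clock: 10.0
eef_pos: [0.6092, -0.1007, 0.1183]
tool_rot: [-0.03, 0.708, 0.03, 0.705]
contact_force: [0.1, -0.7, -1.6]
gripper_width: 0.25
```

Request:
{"fn": "arm_command", "kwargs": {
  "series": [
    {"travel": [0, 0, 0], "spin": 0, "grip": -0.8},
    {"travel": [0, 0, 0], "spin": 7, "grip": -0.8},
    {"travel": [0, 0, 0], "spin": 14, "grip": -0.8},
    {"travel": [0, 0, 0], "spin": 21, "grip": -0.8},
    {"travel": [0, 0, 0], "spin": 28, "grip": -0.8}
  ]
}}

```text
clock: 10.42
eef_pos: [0.6093, -0.1006, 0.1168]
tool_rot: [0.144, 0.693, -0.144, 0.691]
contact_force: [-0.2, 0.0, -1.6]
gripper_width: 0.242
```

```bash
python3 - <<'E'
from h import *
pose();p,d=snap('wrist','w6.png')
E
```

```text
10.42 pos [ 0.6093 -0.1006  0.1168] q [ 0.144  0.693 -0.144  0.691] F [-0.2  0.  -1.6] w 0.242
yaw z -23.5 j [-0.53  0.65  0.9   1.77 -0.59  1.02  0.18] v 1.22
rackXY -21.1 57.8
```

View pics/w6.png

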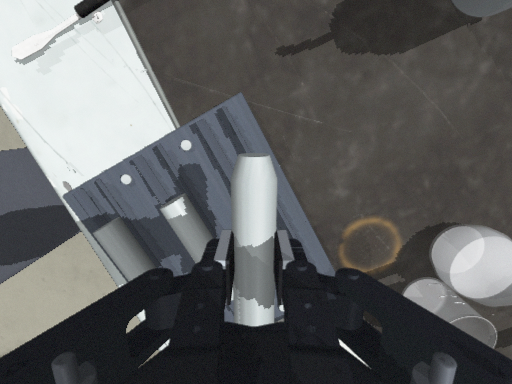

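Request:
{"fn": "arm_command", "kwargs": {
  "series": [
    {"travel": [0, 0, 0], "spin": 7, "grip": -0.8},
    {"travel": [0, 0, 0], "spin": 14, "grip": -0.8},
    {"travel": [0, 0, 0], "spin": 21, "grip": -0.8},
    {"travel": [0, 0, 0], "spin": 28, "grip": -0.8},
    {"travel": [0, 0, 0], "spin": 35, "grip": -0.8}
  ]
}}

```text
clock: 10.88
eef_pos: [0.6096, -0.1006, 0.117]
tool_rot: [0.345, 0.618, -0.345, 0.616]
contact_force: [-0.1, 0.1, -2.0]
gripper_width: 0.248
```

Request:
{"fn": "arm_command", "kwargs": {
  "series": [
    {"travel": [0, 0, 0], "spin": 7, "grip": -0.8},
    {"travel": [0, 0, 0], "spin": 14, "grip": -0.8},
    {"travel": [0, 0, 0], "spin": 21, "grip": -0.8},
    {"travel": [0, 0, 0], "spin": 28, "grip": -0.8},
    {"travel": [0, 0, 0], "spin": 35, "grip": -0.8}
  ]
}}

```text
clock: 11.3
eef_pos: [0.6097, -0.1006, 0.1169]
tool_rot: [-0.514, -0.486, 0.515, -0.484]
contact_force: [-0.0, -0.4, -2.4]
gripper_width: 0.246
```

Request:
{"fn": "arm_command", "kwargs": {
  "series": [
    {"travel": [0, 0, 0], "spin": 7, "grip": -0.8},
    {"travel": [0, 0, 0], "spin": 14, "grip": -0.8},
    {"travel": [0, 0, 0], "spin": 21, "grip": -0.8},
    {"travel": [0, 0, 0], "spin": 28, "grip": -0.8},
    {"travel": [0, 0, 0], "spin": 35, "grip": -0.8}
  ]
}}

```text
clock: 11.72
eef_pos: [0.6097, -0.1006, 0.1168]
tool_rot: [-0.636, -0.309, 0.637, -0.307]
contact_force: [0.5, -0.5, -2.0]
gripper_width: 0.249
```

Request:
{"fn": "arm_command", "kwargs": {
  "series": [
    {"travel": [0, 0, 0], "spin": 7, "grip": -0.8},
    {"travel": [0, 0, 0], "spin": 14, "grip": -0.8},
    {"travel": [0, 0, 0], "spin": 21, "grip": -0.8},
    {"travel": [0, 0, 0], "spin": 28, "grip": -0.8},
    {"travel": [0, 0, 0], "spin": 35, "grip": -0.8}
  ]
}}

```text
clock: 12.13
eef_pos: [0.6098, -0.1007, 0.1167]
tool_rot: [-0.699, -0.103, 0.701, -0.102]
contact_force: [-0.4, -0.8, -2.2]
gripper_width: 0.242
```

Request:
{"fn": "arm_command", "kwargs": {
  "series": [
    {"travel": [0, 0, 0], "spin": 6, "grip": -0.8},
    {"travel": [0, 0, 0], "spin": 12, "grip": -0.8},
    {"travel": [0, 0, 0], "spin": 12, "grip": -0.8},
    {"travel": [0, 0, 0], "spin": 12, "grip": -0.8}
  ]
}}

```text
clock: 12.47
eef_pos: [0.61, -0.1009, 0.1171]
tool_rot: [-0.706, -0.031, 0.707, -0.031]
contact_force: [-0.5, -0.2, -2.1]
gripper_width: 0.248
```

```bash
python3 - <<'E'
from h import *
pose();p,d=snap('wrist','w7.png');X,Y,Z=rack(cloud('wrist',d))
m=(X<60)&(X>-120)&(abs(Y-60)<16)&(Z>70)&(Z<130);print(np.percentile(X[m],[1,99]),np.median(Y[m]),np.percentile(Z[m],[50,98]),m.sum())
m=(abs(Y+60)<14)&(X<90)&(X>-110)&(Z>27)&(Z<42);print('rod-60',np.percentile(X[m],[1,99]),np.median(Y[m]))
E
```

```text
12.47 pos [ 0.61   -0.1009  0.1171] q [-0.706 -0.031  0.707 -0.031] F [-0.5 -0.2 -2.1] w 0.248
yaw z -174.9 j [-0.72  1.02  1.39  1.77 -1.05  1.32 -2.12] v 0.01
rackXY -20.7 58.5
[-61.13225259  30.90864106] 58.59808401694932 [112.31563746 126.00636898] 7925
rod-60 [-62.6889707   34.94798322] -54.75148782532573
```

Request:
{"fn": "arm_command", "kwargs": {
  "series": [
    {"travel": [3, 0, -0.25], "spin": 0, "grip": -0.8},
    {"travel": [6, 0, -0.25], "spin": 0, "grip": -0.8},
    {"travel": [7, 0, -0.25], "spin": 0, "grip": -0.8},
    {"travel": [7.6, 0, -0.25], "spin": 0, "grip": -0.8},
    {"travel": [7.6, 0, -0.25], "spin": 0, "grip": -0.8}
  ]
}}

```text
clock: 12.93
eef_pos: [0.6129, -0.1008, 0.0418]
tool_rot: [-0.706, -0.03, 0.707, -0.03]
contact_force: [0.6, 0.2, -0.9]
gripper_width: 0.247
```

Request:
{"fn": "arm_command", "kwargs": {
  "series": [
    {"travel": [0, 0, 0], "spin": 0, "grip": -0.8}
  ]
}}

```text
clock: 13.02
eef_pos: [0.6136, -0.1013, 0.0434]
tool_rot: [0.707, 0.03, -0.706, 0.03]
contact_force: [0.1, 0.1, -1.7]
gripper_width: 0.243
```

Request:
{"fn": "arm_command", "kwargs": {
  "series": [
    {"travel": [0.2, 0, 0], "spin": 0, "grip": -0.8},
    {"travel": [0.3, 0, 0], "spin": 0, "grip": -0.8},
    {"travel": [0.3, 0, 0], "spin": 0, "grip": -0.8},
    {"travel": [0.3, 0, 0], "spin": 0, "grip": -0.8}
  ]
}}

```text
clock: 13.35
eef_pos: [0.6128, -0.1015, 0.0402]
tool_rot: [-0.706, -0.03, 0.707, -0.03]
contact_force: [-3.8, -0.6, 3.1]
gripper_width: 0.246
```

Request:
{"fn": "arm_command", "kwargs": {
  "series": [
    {"travel": [0, 0, 0], "spin": 0, "grip": -0.3},
    {"travel": [0, 0, 0], "spin": 0, "grip": 0},
    {"travel": [0, 0, 0], "spin": 0, "grip": 0},
    {"travel": [-2.5, 0, 0], "spin": 0, "grip": 0},
    {"travel": [-5.5, 0, 0], "spin": 0, "grip": 0}
  ]
}}

```text
clock: 13.77
eef_pos: [0.6122, -0.0998, 0.0926]
tool_rot: [-0.705, -0.031, 0.708, -0.03]
contact_force: [0.5, 0.1, 0.0]
gripper_width: 0.501
```

Request:
{"fn": "arm_command", "kwargs": {
  "series": [
    {"travel": [-0.5, -2, 0], "spin": 0, "grip": 0},
    {"travel": [-0.5, -5, 0], "spin": 0, "grip": -0.5},
    {"travel": [-0.5, -9, 0], "spin": 0, "grip": -1},
    {"travel": [-0.5, -9, 0], "spin": 0, "grip": -1},
    {"travel": [-0.5, -9, 0], "spin": 0, "grip": -1}
  ]
}}

```text
clock: 14.18
eef_pos: [0.6063, -0.0076, 0.0989]
tool_rot: [0.706, 0.032, -0.706, 0.032]
contact_force: [-0.1, 0.0, 0.1]
gripper_width: 0.003
```

```bash
python3 - <<'E'
from h import *
pose();rods('wrist','w8.png');pose();rods('side','s3.png')
a=cv2.imread('pics/s3.png')[130:280,215:360];b=cv2.imread('pics/w8.png');cv2.imwrite('pics/c8.png',np.hstack([b,cv2.resize(a,None,fx=2,fy=2.56)]))
E
```

```text
14.18 pos [ 0.6063 -0.0076  0.0989] q [ 0.706  0.032 -0.706  0.032] F [-0.1  0.   0.1] w 0.003
yaw z -174.8 j [-0.88  1.03  1.38  1.81 -1.07  1.29 -2.24] v 0.06
rackXY -113.9 62.8
wrist -60 rod x [-61.  24.] y -55.4 z 38.0 5637
wrist 0 rod x [-52.  24.] y 2.7 z 38.0 4943
wrist 60 rod x [-65.  24.] y 60.0 z 38.0 5527
14.23 pos [ 0.6059 -0.01    0.0992] q [ 0.707  0.031 -0.706  0.031] F [ 0.1 -0.3  0.6] w 0.0
yaw z -175.0 j [-0.88  1.03  1.38  1.81 -1.07  1.29 -2.24] v 0.04
rackXY -111.6 62.2
side -60 rod x [-66.  32.] y -62.1 z 37.0 424
side 0 rod x [-58.  40.] y -2.8 z 37.0 398
side 60 rod x [-71.  18.] y 54.3 z 37.0 151
```

View pics/c8.png

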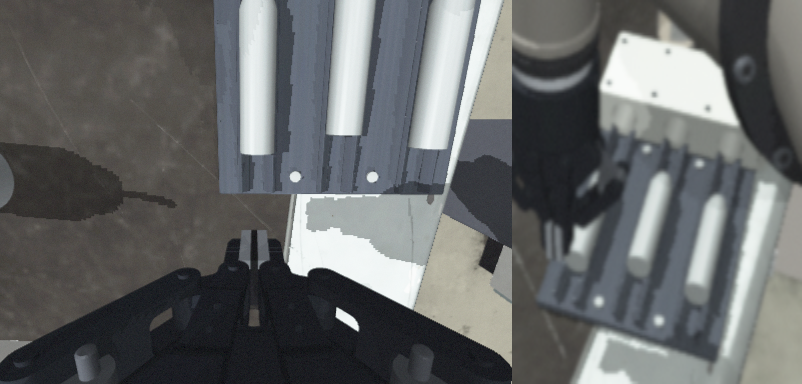

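Request:
{"fn": "arm_command", "kwargs": {
  "series": [
    {"travel": [2.5, 0, 0.15], "spin": 0, "grip": -1},
    {"travel": [5, 0.5, 0.15], "spin": 0, "grip": -1},
    {"travel": [5.7, 1, 0.15], "spin": 0, "grip": -1},
    {"travel": [5.7, 2, 0.15], "spin": 0, "grip": -1},
    {"travel": [5.7, 3, 0.15], "spin": 0, "grip": -1}
  ]
}}

```text
clock: 14.7
eef_pos: [0.6067, -0.0432, 0.0429]
tool_rot: [0.707, 0.029, -0.706, 0.03]
contact_force: [-0.1, -1.1, -1.2]
gripper_width: 0.002
```

Request:
{"fn": "arm_command", "kwargs": {
  "series": [
    {"travel": [0, 1, 0], "spin": 0, "grip": -1},
    {"travel": [0, 2, 0], "spin": 0, "grip": -1},
    {"travel": [0, 3, 0], "spin": 0, "grip": -1},
    {"travel": [0, 4, 0], "spin": 0, "grip": -1},
    {"travel": [0, 5, 0], "spin": 0, "grip": -1}
  ]
}}

```text
clock: 15.12
eef_pos: [0.6112, -0.0922, 0.0428]
tool_rot: [0.707, 0.03, -0.706, 0.03]
contact_force: [-0.0, 1.4, 0.7]
gripper_width: 0.001
```

Request:
{"fn": "arm_command", "kwargs": {
  "series": [
    {"travel": [0, 0.8, 0], "spin": 0, "grip": -1},
    {"travel": [0, 1.6, 0], "spin": 0, "grip": -1},
    {"travel": [0, 2.4, 0], "spin": 0, "grip": -1}
  ]
}}

```text
clock: 15.37
eef_pos: [0.613, -0.1155, 0.0423]
tool_rot: [-0.706, -0.03, 0.706, -0.03]
contact_force: [0.5, 1.8, 0.3]
gripper_width: -0.001
```

Request:
{"fn": "arm_command", "kwargs": {
  "series": [
    {"travel": [0, 0.8, 0], "spin": 0, "grip": -1},
    {"travel": [0, 1.6, 0], "spin": 0, "grip": -1},
    {"travel": [0, 2.4, 0], "spin": 0, "grip": -1},
    {"travel": [0, 3.2, 0], "spin": 0, "grip": -1},
    {"travel": [0, 4, 0], "spin": 0, "grip": -1}
  ]
}}

```text
clock: 15.78
eef_pos: [0.6163, -0.1555, 0.0422]
tool_rot: [0.706, 0.03, -0.706, 0.03]
contact_force: [0.2, 0.1, -0.6]
gripper_width: 0.003
```

Request:
{"fn": "arm_command", "kwargs": {
  "series": [
    {"travel": [0, 0.7, 0], "spin": 0, "grip": -1},
    {"travel": [0, 1.4, 0], "spin": 0, "grip": -1},
    {"travel": [0, 2.1, 0], "spin": 0, "grip": -1},
    {"travel": [0, 2.7, 0], "spin": 0, "grip": -1},
    {"travel": [0, 2.7, 0], "spin": 0, "grip": -1}
  ]
}}

```text
clock: 16.2
eef_pos: [0.6182, -0.1836, 0.0425]
tool_rot: [0.707, 0.029, -0.706, 0.03]
contact_force: [0.3, 0.5, 0.1]
gripper_width: -0.001
```

Request:
{"fn": "arm_command", "kwargs": {
  "series": [
    {"travel": [0, 0.3, 0], "spin": 0, "grip": -1},
    {"travel": [0, 0.6, 0], "spin": 0, "grip": -1},
    {"travel": [0, 0.6, 0], "spin": 0, "grip": -1}
  ]
}}

```text
clock: 16.45
eef_pos: [0.619, -0.1881, 0.0423]
tool_rot: [0.707, 0.03, -0.706, 0.03]
contact_force: [0.8, -0.9, -0.3]
gripper_width: -0.001
```

Request:
{"fn": "arm_command", "kwargs": {
  "series": [
    {"travel": [0, 0.2, 0], "spin": 0, "grip": -1},
    {"travel": [0, 0.3, 0], "spin": 0, "grip": -1},
    {"travel": [0, 0.3, 0], "spin": 0, "grip": -1}
  ]
}}

```text
clock: 16.7
eef_pos: [0.6193, -0.1907, 0.0423]
tool_rot: [0.706, 0.03, -0.706, 0.03]
contact_force: [0.2, -0.6, 0.5]
gripper_width: 0.002
```

Request:
{"fn": "arm_command", "kwargs": {
  "series": [
    {"travel": [0, 0.2, 0], "spin": 0, "grip": -1},
    {"travel": [0, 0.2, 0], "spin": 0, "grip": -1}
  ]
}}

```text
clock: 16.87
eef_pos: [0.6195, -0.1925, 0.0422]
tool_rot: [-0.706, -0.03, 0.706, -0.03]
contact_force: [-0.4, 0.8, -1.1]
gripper_width: -0.001
```

Request:
{"fn": "arm_command", "kwargs": {
  "series": [
    {"travel": [0, 0.2, 0], "spin": 0, "grip": -1},
    {"travel": [0, 0.2, 0], "spin": 0, "grip": -1}
  ]
}}

```text
clock: 17.03
eef_pos: [0.6198, -0.1931, 0.0421]
tool_rot: [-0.706, -0.031, 0.707, -0.029]
contact_force: [-1.2, 5.0, 1.5]
gripper_width: -0.0
```

```bash
python3 - <<'E'
from h import *
pose();p,d=snap('wrist','w9.png');X,Y,Z=rack(cloud('wrist',d));pose()
p2,d2=snap('side','s4.png')
E
```

```text
17.03 pos [ 0.6198 -0.1931  0.0421] q [-0.706 -0.031  0.707 -0.029] F [-1.2  5.   1.5] w -0.0
yaw z -175.1 j [-0.51  1.1   1.27  1.73 -1.12  1.23 -1.98] v 0.01
rackXY 72.0 60.4
17.08 pos [ 0.6199 -0.1931  0.0421] q [-0.706 -0.031  0.707 -0.029] F [-0.5  5.6  1.6] w 0.004
yaw z -175.1 j [-0.51  1.1   1.27  1.73 -1.12  1.23 -1.98] v 0.0
rackXY 72.0 60.4
```

Request:
{"fn": "arm_command", "kwargs": {
  "series": [
    {"travel": [0, 0.2, 0], "spin": 0, "grip": -1},
    {"travel": [0, 0.2, 0], "spin": 0, "grip": -1},
    {"travel": [0, 0.2, 0], "spin": 0, "grip": -1}
  ]
}}

```text
clock: 17.38
eef_pos: [0.6202, -0.1934, 0.0421]
tool_rot: [-0.706, -0.033, 0.707, -0.028]
contact_force: [-1.2, 8.5, 4.9]
gripper_width: 0.002
```

Request:
{"fn": "arm_command", "kwargs": {
  "series": [
    {"travel": [0, -2, 0], "spin": 0, "grip": -1},
    {"travel": [-3, -6, 0], "spin": 0, "grip": -1},
    {"travel": [-6, -10, 0], "spin": 0, "grip": -1},
    {"travel": [-6, -14, 2], "spin": 0, "grip": -1},
    {"travel": [-6, -17, 4], "spin": 0, "grip": -1}
  ]
}}

```text
clock: 17.8
eef_pos: [0.5734, -0.039, 0.104]
tool_rot: [0.708, 0.029, -0.704, 0.032]
contact_force: [0.8, 0.7, 0.8]
gripper_width: -0.002
```

```bash
python3 - <<'E'
from h import *
pose();p,d=capture('wrist');np.save('w10.npy',cloud('wrist',d));pose()
E
```

```text
17.8 pos [ 0.5734 -0.039   0.104 ] q [ 0.708  0.029 -0.704  0.032] F [0.8 0.7 0.8] w -0.002
yaw z -175.1 j [-0.88  0.98  1.4   1.89 -1.04  1.25 -2.18] v 1.14
rackXY -85.5 27.3
17.85 pos [ 0.568  -0.0294  0.1018] q [-0.705 -0.035  0.708 -0.031] F [-6.1  5.  -1.4] w 0.001
yaw z -174.6 j [-0.89  0.98  1.39  1.9  -1.04  1.26 -2.18] v 0.11
rackXY -95.6 22.7
```

Request:
{"fn": "arm_command", "kwargs": {
  "series": [
    {"travel": [0, 0, 0.9], "spin": -7, "grip": -1},
    {"travel": [0, 0, 1.9], "spin": -14, "grip": -1},
    {"travel": [0, 0, 1.9], "spin": -21, "grip": -1},
    {"travel": [0, 0, 1.9], "spin": -28, "grip": -1},
    {"travel": [0, 0, 1.9], "spin": -35, "grip": -1}
  ]
}}

```text
clock: 18.27
eef_pos: [0.5523, -0.0418, 0.1019]
tool_rot: [0.664, 0.242, -0.664, 0.244]
contact_force: [0.1, 0.1, 0.3]
gripper_width: -0.001
```

Request:
{"fn": "arm_command", "kwargs": {
  "series": [
    {"travel": [0, 0, 0], "spin": -7, "grip": -1},
    {"travel": [0, 0, 0], "spin": -14, "grip": -1},
    {"travel": [0, 0, 0], "spin": -21, "grip": -1},
    {"travel": [0, 0, 0], "spin": -28, "grip": -1},
    {"travel": [0, 0, 0], "spin": -35, "grip": -1}
  ]
}}

```text
clock: 18.68
eef_pos: [0.5525, -0.042, 0.1019]
tool_rot: [-0.56, -0.43, 0.561, -0.432]
contact_force: [0.7, 0.0, -0.3]
gripper_width: 0.003
```

Request:
{"fn": "arm_command", "kwargs": {
  "series": [
    {"travel": [0, 0, 0], "spin": -7, "grip": -1},
    {"travel": [0, 0, 0], "spin": -14, "grip": -1},
    {"travel": [0, 0, 0], "spin": -20, "grip": -1},
    {"travel": [0, 0, 0], "spin": -20, "grip": -1},
    {"travel": [0, 0, 0], "spin": -20, "grip": -1}
  ]
}}

```text
clock: 19.1
eef_pos: [0.5525, -0.0415, 0.1019]
tool_rot: [0.479, 0.519, -0.479, 0.52]
contact_force: [-0.3, 0.1, -0.1]
gripper_width: -0.0
```

```bash
python3 - <<'E'
from h import *
pose();rods('wrist','w11.png');pose();rods('side','s5.png');rods('scene','sc5.png')
E
```

```text
19.1 pos [ 0.5525 -0.0415  0.1019] q [ 0.479  0.519 -0.479  0.52 ] F [-0.3  0.1 -0.1] w -0.0
yaw z -85.4 j [-0.8   0.69  1.12  1.94 -0.75  1.01 -0.82] v 0.01
rackXY -84.8 6.2
wrist -60 rod x [-9. 35.] y -51.7 z 37.0 844
wrist 0 rod x [-56.  42.] y 4.1 z 37.0 3815
wrist 60 rod x [81. 92.] y 60.3 z 40.0 737
19.15 pos [ 0.5524 -0.0413  0.1018] q [ 0.479  0.52  -0.479  0.52 ] F [ 0.2 -0.2 -0.2] w -0.002
yaw z -85.3 j [-0.8   0.69  1.12  1.94 -0.75  1.01 -0.82] v 0.01
rackXY -85.0 6.2
side -60 rod x [-66.  32.] y -62.1 z 37.0 427
side 0 rod x [-57.  41.] y -3.5 z 37.0 380
scene -60 rod x [-67.  30.] y -64.9 z 37.0 355
scene 0 rod x [-58.  39.] y -5.0 z 37.0 311
scene 60 rod x [79. 94.] y 55.8 z 39.0 65
```

Request:
{"fn": "arm_command", "kwargs": {
  "series": [
    {"travel": [2.5, -0.47, -0.5], "spin": 0, "grip": -1},
    {"travel": [5, -0.47, -0.5], "spin": 0, "grip": -1},
    {"travel": [6, -0.47, -0.5], "spin": 0, "grip": -1},
    {"travel": [6, -0.47, 0.5], "spin": 0, "grip": -1},
    {"travel": [6, -0.47, 1.5], "spin": 0, "grip": -1}
  ]
}}

```text
clock: 19.67
eef_pos: [0.5492, -0.0567, 0.0418]
tool_rot: [0.478, 0.521, -0.479, 0.521]
contact_force: [0.1, 0.8, -0.0]
gripper_width: 0.001
```

Request:
{"fn": "arm_command", "kwargs": {
  "series": [
    {"travel": [0, 0, 1], "spin": 0, "grip": -1},
    {"travel": [0, 0, 2], "spin": 0, "grip": -1},
    {"travel": [0, 0, 3], "spin": 0, "grip": -1},
    {"travel": [0, 0, 4], "spin": 0, "grip": -1},
    {"travel": [0, 0, 5], "spin": 0, "grip": -1}
  ]
}}

```text
clock: 20.08
eef_pos: [0.5535, -0.1071, 0.0423]
tool_rot: [0.479, 0.52, -0.478, 0.521]
contact_force: [-0.6, -0.1, 1.1]
gripper_width: 0.003
```

Request:
{"fn": "arm_command", "kwargs": {
  "series": [
    {"travel": [0, 0, 0.8], "spin": 0, "grip": -1},
    {"travel": [0, 0, 1.6], "spin": 0, "grip": -1},
    {"travel": [0, 0, 2.4], "spin": 0, "grip": -1}
  ]
}}

```text
clock: 20.33
eef_pos: [0.5552, -0.1302, 0.0417]
tool_rot: [0.479, 0.521, -0.478, 0.521]
contact_force: [0.1, -0.1, 1.2]
gripper_width: -0.004
```

Request:
{"fn": "arm_command", "kwargs": {
  "series": [
    {"travel": [0, 0, 1], "spin": 0, "grip": -1},
    {"travel": [0, 0, 2], "spin": 0, "grip": -1},
    {"travel": [0, 0, 3], "spin": 0, "grip": -1},
    {"travel": [0, 0, 4], "spin": 0, "grip": -1},
    {"travel": [0, 0, 5], "spin": 0, "grip": -1}
  ]
}}

```text
clock: 20.75
eef_pos: [0.5595, -0.1806, 0.0418]
tool_rot: [0.478, 0.521, -0.478, 0.521]
contact_force: [0.4, 0.3, 0.0]
gripper_width: 0.0
```

Request:
{"fn": "arm_command", "kwargs": {
  "series": [
    {"travel": [0, 0, 0.4], "spin": 0, "grip": -1},
    {"travel": [0, 0, 0.8], "spin": 0, "grip": -1},
    {"travel": [0, 0, 1.0], "spin": 0, "grip": -1},
    {"travel": [0, 0, 1.0], "spin": 0, "grip": -1}
  ]
}}

```text
clock: 21.08
eef_pos: [0.5603, -0.1897, 0.0418]
tool_rot: [0.478, 0.521, -0.478, 0.521]
contact_force: [0.6, 0.4, -0.2]
gripper_width: -0.005
```

Request:
{"fn": "arm_command", "kwargs": {
  "series": [
    {"travel": [0, 0, 0.2], "spin": 0, "grip": -1},
    {"travel": [0, 0, 0.3], "spin": 0, "grip": -1},
    {"travel": [0, 0, 0.3], "spin": 0, "grip": -1}
  ]
}}

```text
clock: 21.33
eef_pos: [0.5606, -0.1922, 0.0417]
tool_rot: [0.478, 0.521, -0.478, 0.521]
contact_force: [0.4, 0.5, -0.6]
gripper_width: 0.003
```

Request:
{"fn": "arm_command", "kwargs": {
  "series": [
    {"travel": [0, 0, 0.2], "spin": 0, "grip": -1},
    {"travel": [0, 0, 0.3], "spin": 0, "grip": -1},
    {"travel": [0, 0, 0.3], "spin": 0, "grip": -1}
  ]
}}

```text
clock: 21.58
eef_pos: [0.5607, -0.1951, 0.0416]
tool_rot: [0.479, 0.521, -0.478, 0.52]
contact_force: [0.1, 1.3, -0.4]
gripper_width: 0.001
```

Request:
{"fn": "arm_command", "kwargs": {
  "series": [
    {"travel": [0, 0, 0.2], "spin": 0, "grip": -1},
    {"travel": [0, 0, 0.3], "spin": 0, "grip": -1},
    {"travel": [0, 0, 0.3], "spin": 0, "grip": -1}
  ]
}}

```text
clock: 21.83
eef_pos: [0.5611, -0.1957, 0.0415]
tool_rot: [0.479, 0.523, -0.477, 0.519]
contact_force: [-0.7, 5.6, 3.4]
gripper_width: -0.001
```

Request:
{"fn": "arm_command", "kwargs": {
  "series": [
    {"travel": [0, 0, 0.2], "spin": 0, "grip": -1},
    {"travel": [0, 0, 0.2], "spin": 0, "grip": -1},
    {"travel": [0, 0, 0.2], "spin": 0, "grip": -1}
  ]
}}

```text
clock: 22.08
eef_pos: [0.5613, -0.196, 0.0413]
tool_rot: [0.48, 0.524, -0.476, 0.519]
contact_force: [-0.9, 8.6, 4.7]
gripper_width: -0.006
```

```bash
python3 - <<'E'
from h import *
pose()
E
```

```text
22.08 pos [ 0.5613 -0.196   0.0413] q [ 0.48   0.524 -0.476  0.519] F [-0.9  8.6  4.7] w -0.006
yaw z -85.0 j [-0.41  0.8   0.98  1.87 -0.83  0.95 -0.53] v 0.0
rackXY 70.0 1.9
```

Request:
{"fn": "arm_command", "kwargs": {
  "series": [
    {"travel": [0, 0, -2], "spin": 0, "grip": -1},
    {"travel": [-3, 0, -5], "spin": 0, "grip": -1},
    {"travel": [-6, -1, -8.5], "spin": 0, "grip": -1},
    {"travel": [-6, -3, -12], "spin": 0, "grip": -1},
    {"travel": [-6, -5, -15.5], "spin": 0, "grip": -1}
  ]
}}

```text
clock: 22.5
eef_pos: [0.5009, -0.0519, 0.1036]
tool_rot: [0.48, 0.519, -0.478, 0.522]
contact_force: [0.6, 1.3, 0.9]
gripper_width: 0.003
```

Request:
{"fn": "arm_command", "kwargs": {
  "series": [
    {"travel": [0, -1.1, -1.2], "spin": 0, "grip": -1},
    {"travel": [0, -1.1, -1.2], "spin": 0, "grip": -1},
    {"travel": [0, -1.1, -1.2], "spin": 0, "grip": -1},
    {"travel": [0, -1.1, -1.2], "spin": 0, "grip": -1}
  ]
}}

```text
clock: 22.83
eef_pos: [0.4885, -0.0419, 0.1022]
tool_rot: [0.479, 0.52, -0.478, 0.521]
contact_force: [0.0, -0.0, -0.3]
gripper_width: 0.005
```

```bash
python3 - <<'E'
from h import *
pose();rods('wrist','w12.png');pose()
E
```

```text
22.83 pos [ 0.4885 -0.0419  0.1022] q [ 0.479  0.52  -0.478  0.521] F [ 0.  -0.  -0.3] w 0.005
yaw z -85.2 j [-0.91  0.61  1.19  2.08 -0.72  0.94 -0.8 ] v 0.02
rackXY -89.9 -57.6
wrist -60 rod x [-64.  34.] y -56.0 z 37.0 3885
wrist 0 rod x [82. 88.] y -0.5 z 38.0 458
22.88 pos [ 0.4886 -0.0422  0.1022] q [ 0.479  0.52  -0.479  0.521] F [ 0.8 -0.6  0.2] w 0.004
yaw z -85.2 j [-0.9   0.61  1.19  2.08 -0.72  0.94 -0.8 ] v 0.02
rackXY -89.5 -57.5
```

Middle rod's rear end reads X=82: home. Now the last rod.

Request:
{"fn": "arm_command", "kwargs": {
  "series": [
    {"travel": [2.5, -0.05, 0], "spin": 0, "grip": -1},
    {"travel": [5, -0.05, 0], "spin": 0, "grip": -1},
    {"travel": [6, -0.05, 0], "spin": 0, "grip": -1},
    {"travel": [6, -0.05, 1], "spin": 0, "grip": -1},
    {"travel": [6, -0.05, 2], "spin": 0, "grip": -1}
  ]
}}

```text
clock: 23.3
eef_pos: [0.4891, -0.0623, 0.0419]
tool_rot: [0.478, 0.52, -0.479, 0.521]
contact_force: [-0.1, 0.3, 0.1]
gripper_width: -0.002
```

Request:
{"fn": "arm_command", "kwargs": {
  "series": [
    {"travel": [0, 0, 1], "spin": 0, "grip": -1},
    {"travel": [0, 0, 2], "spin": 0, "grip": -1},
    {"travel": [0, 0, 3], "spin": 0, "grip": -1},
    {"travel": [0, 0, 4], "spin": 0, "grip": -1},
    {"travel": [0, 0, 5], "spin": 0, "grip": -1}
  ]
}}

```text
clock: 23.72
eef_pos: [0.4933, -0.1119, 0.0422]
tool_rot: [0.479, 0.52, -0.478, 0.521]
contact_force: [-1.0, 1.2, 0.3]
gripper_width: -0.001
```

Request:
{"fn": "arm_command", "kwargs": {
  "series": [
    {"travel": [0, 0, 0.8], "spin": 0, "grip": -1},
    {"travel": [0, 0, 1.6], "spin": 0, "grip": -1},
    {"travel": [0, 0, 2.4], "spin": 0, "grip": -1}
  ]
}}

```text
clock: 23.97
eef_pos: [0.495, -0.1352, 0.0417]
tool_rot: [0.478, 0.521, -0.478, 0.521]
contact_force: [0.1, 1.2, 0.6]
gripper_width: 0.001
```

X≈3.7; about 66 mm left.

Request:
{"fn": "arm_command", "kwargs": {
  "series": [
    {"travel": [0, 0, 1], "spin": 0, "grip": -1},
    {"travel": [0, 0, 2], "spin": 0, "grip": -1},
    {"travel": [0, 0, 3], "spin": 0, "grip": -1},
    {"travel": [0, 0, 4], "spin": 0, "grip": -1},
    {"travel": [0, 0, 5], "spin": 0, "grip": -1}
  ]
}}

```text
clock: 24.38
eef_pos: [0.4992, -0.1855, 0.0417]
tool_rot: [0.478, 0.521, -0.478, 0.521]
contact_force: [-0.2, 0.9, -0.2]
gripper_width: -0.0
```

Request:
{"fn": "arm_command", "kwargs": {
  "series": [
    {"travel": [0, 0, 0.4], "spin": 0, "grip": -1},
    {"travel": [0, 0, 0.8], "spin": 0, "grip": -1},
    {"travel": [0, 0, 1.2], "spin": 0, "grip": -1},
    {"travel": [0, 0, 1.2], "spin": 0, "grip": -1}
  ]
}}

```text
clock: 24.72
eef_pos: [0.5002, -0.1971, 0.0418]
tool_rot: [0.479, 0.52, -0.479, 0.521]
contact_force: [-1.0, -0.3, -0.2]
gripper_width: -0.002
```

Request:
{"fn": "arm_command", "kwargs": {
  "series": [
    {"travel": [0, 0, 0.2], "spin": 0, "grip": -1},
    {"travel": [0, 0, 0.3], "spin": 0, "grip": -1},
    {"travel": [0, 0, 0.3], "spin": 0, "grip": -1}
  ]
}}

```text
clock: 24.97
eef_pos: [0.5005, -0.1991, 0.0417]
tool_rot: [0.478, 0.521, -0.478, 0.521]
contact_force: [-0.3, 0.5, -0.4]
gripper_width: -0.001
```

Request:
{"fn": "arm_command", "kwargs": {
  "series": [
    {"travel": [0, 0, 0.2], "spin": 0, "grip": -1},
    {"travel": [0, 0, 0.3], "spin": 0, "grip": -1},
    {"travel": [0, 0, 0.3], "spin": 0, "grip": -1}
  ]
}}

```text
clock: 25.22
eef_pos: [0.5007, -0.2008, 0.0415]
tool_rot: [0.479, 0.522, -0.478, 0.52]
contact_force: [-0.9, 4.2, 2.6]
gripper_width: -0.002
```

Request:
{"fn": "arm_command", "kwargs": {
  "series": [
    {"travel": [0, 0, 0.2], "spin": 0, "grip": -1},
    {"travel": [0, 0, 0.2], "spin": 0, "grip": -1},
    {"travel": [0, 0, 0.2], "spin": 0, "grip": -1}
  ]
}}

```text
clock: 25.47
eef_pos: [0.5009, -0.2012, 0.0414]
tool_rot: [0.479, 0.523, -0.477, 0.519]
contact_force: [-1.5, 7.4, 3.5]
gripper_width: -0.006
```

```bash
python3 - <<'E'
from h import *
pose()
E
```

```text
25.47 pos [ 0.5009 -0.2012  0.0414] q [ 0.479  0.523 -0.477  0.519] F [-1.5  7.4  3.5] w -0.006
yaw z -85.1 j [-0.43  0.73  1.    2.   -0.81  0.89 -0.46] v 0.0
rackXY 69.9 -58.8
```

Request:
{"fn": "arm_command", "kwargs": {
  "series": [
    {"travel": [0, 0, -2], "spin": 0, "grip": -1},
    {"travel": [-3, 0, -5], "spin": 0, "grip": -1},
    {"travel": [-7, 0, -7], "spin": 0, "grip": -1},
    {"travel": [-11, 0, -9], "spin": 0, "grip": -1},
    {"travel": [-15, 0, -10], "spin": 0, "grip": -1}
  ]
}}

```text
clock: 25.88
eef_pos: [0.4919, -0.1049, 0.1865]
tool_rot: [0.478, 0.521, -0.479, 0.521]
contact_force: [1.5, 0.6, -0.1]
gripper_width: 0.002
```

Request:
{"fn": "arm_command", "kwargs": {
  "series": [
    {"travel": [0, 3, 0], "spin": 0, "grip": -1},
    {"travel": [0, 6, 0], "spin": 0, "grip": -1},
    {"travel": [0, 6, 0], "spin": 0, "grip": -1},
    {"travel": [0, 6, 0], "spin": 0, "grip": -1},
    {"travel": [0, 6, 0], "spin": 0, "grip": -1}
  ]
}}

```text
clock: 26.3
eef_pos: [0.5514, -0.1024, 0.1854]
tool_rot: [0.478, 0.52, -0.479, 0.52]
contact_force: [-0.1, -0.3, -0.2]
gripper_width: 0.001
```

```bash
python3 - <<'E'
from h import *
pose()
for c,f in [('wrist','wf.png'),('side','sf.png'),('scene','scf.png')]:
    rods(c,f)
    for l in ['spatula_mid','beaker','bottle']: print(c,l,[(np.round(x['position'],3).tolist(),round(x['score'],2)) for x in place_of(c,l)[:2]])
a=cv2.imread('pics/wf.png');b=cv2.imread('pics/sf.png');cv2.imwrite('pics/final.png',np.hstack([cv2.resize(a,(400,300)),cv2.resize(b,(400,300))]))
E
```

```text
26.3 pos [ 0.5514 -0.1024  0.1854] q [ 0.478  0.52  -0.479  0.52 ] F [-0.1 -0.3 -0.2] w 0.001
yaw z -85.2 j [-0.76  0.61  1.22  1.85 -0.63  1.15 -0.8 ] v 0.02
rackXY -24.2 -0.0
wrist -60 rod x [82. 95.] y -56.2 z 40.0 314
wrist 0 rod x [82. 95.] y 2.6 z 40.0 358
wrist 60 rod x [82. 95.] y 60.8 z 40.0 423
wrist spatula_mid [([0.576, 0.087, 0.008], 0.92)]
wrist beaker [([0.722, -0.261, -0.004], 0.72), ([0.576, 0.086, 0.008], 0.51)]
wrist bottle []
side -60 rod x [80. 95.] y -61.4 z 39.0 76
side 0 rod x [79. 95.] y -2.6 z 38.0 75
side 60 rod x [79. 95.] y 56.7 z 39.0 76
side spatula_mid [([0.577, 0.086, 0.004], 0.83)]
side beaker [([0.722, -0.265, -0.001], 0.65)]
side bottle [([0.615, -0.398, -0.002], 0.55), ([0.579, 0.089, 0.005], 0.26)]
scene -60 rod x [79. 95.] y -63.9 z 40.0 82
scene 0 rod x [79. 94.] y -3.3 z 39.0 67
scene 60 rod x [79. 95.] y 55.6 z 39.0 66
scene spatula_mid [([0.576, 0.084, 0.003], 0.83)]
scene beaker [([0.72, -0.263, -0.003], 0.56)]
scene bottle [([0.616, -0.39, -0.002], 0.75)]
```

View pics/final.png

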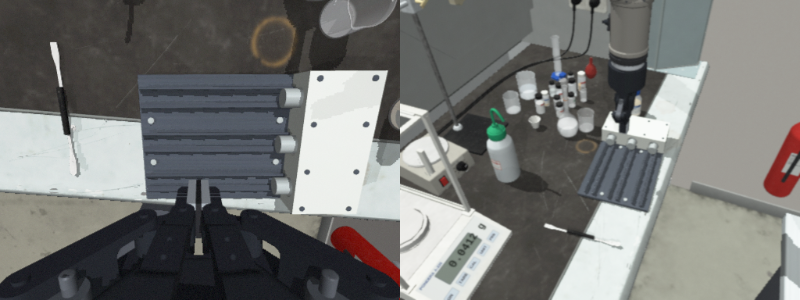

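All three rods stand out equally, their rear ends at X≈80–82 (81 expected). The spatula lies flat behind the rack, the beaker and bottle are in place, and the arm is clear.

```bash
python3 -c "
from plant import *
print(job_done())"
```

```text
the job is handed in; nothing more can be done
None
```

The job is done and handed in at about 27 s of the 72 s: the spatula is off the rack and all three rods are fully home, chamfered end first.

- **Spatula:** I laid it flat on the worktop about 10 cm beyond the open rear end of the rack. All three cameras place its centre within a few millimetres of (0.576, 0.086).
- **Rods:** The wrist picture showed which end was which, so I did not feel for a square end at the lip. Only the rod farthest from the robot had its square end forward. I lifted it and turned it end for end. Then I pushed each rod in with the closed fingers. No reading passed about 2 N until each rod met a firm stop, and I pressed on to about 8 N.
- **Last checks:** The cameras read the three rear ends at rack x of 79–82 mm, where 81 mm is fully home and about 72 mm would mean a square end short of home. The beaker and bottle read the same as at the start, within the networks' error of a few millimetres, though the wrist camera did not see the bottle in the last picture.
- **Disagreements:** The cameras differed by up to about 8 mm across the rack in the rods' positions, so I relied on the gripper centring itself on the rod I lifted, and on contact forces. Two early wrist depth readings were 3–14 mm off along the rack because the arm was still moving, so I did not use them.

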